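# Park the index plunger and slide the cell carriage home

### The arm

A 6-joint arm with a two-finger parallel gripper is mounted at the origin on the work surface. World frame = base frame: x ahead of the robot, y to its left, z up, the work surface at z = 0. Lengths are in mm, angles in degrees, forces in N, time in s.
With the tool pointing down it reaches from about 275 to 725 mm from the base axis. Payload 5.6 kg.
Tool frame: the origin (TCP) lies midway between the tips of the shut fingers; the grasp point (between the pads) lies 19 mm behind it; x points along the fingers, y is the direction in which the jaws open and shut, and the axes are right-handed (so a half turn about x gives the same grasp; the last joint's range is limited). The gripper opens to 85 mm and grips with 20 to 120 N. Pads are 22 mm wide; open, the fingers measure 114 mm over their backs; the gripper's body (76 mm by 85 mm) begins 54 mm behind the grasp point. The pads swing forward as they close: fully open they stand 13 mm farther back than shut.
Start: joints at [-47.12, 14.616, 6.199, 0, -81.583, -16.306], TCP at [246.06, -491.882, 231.283] pointing down, gripper open.
Joint ranges: [-168.99, 168.99], [-69.2, 112.95], [-62.41, 85.93], [-164.36, 98.24], [-168.68, -3.75], [-174.98, 174.98]. Speed limits (degrees/s): [147.25, 147.25, 180, 180, 180, 180].

### API

Orientations are given as [roll, pitch, yaw] about the fixed x, y, z axes, in that order (R = Rz(yaw) Ry(pitch) Rx(roll)).
In Python, from plant import r gives the robot as it stands.
- The arm moves only by the shell command python3 -m handwheel 'ROWS' [FORCE]. ROWS is JSON, a list of rows, each an object of numbers: "tx", "ty", "tz": the shift along the tool's x, y, z in units of 30 mm (1.0 is 30 mm); "ax", "ay", "az": the turn, a rotation vector about the tool's x, y, z in units of 8 degrees (1.0 is 8 degrees); "grip": the opening, from -1 (shut) to 1 (fully open). In form: [{"tx": .., "ty": .., "tz": .., "ax": .., "ay": .., "az": .., "grip": ..}, ...]. A call has exactly 10 rows; each row shifts and turns the pose as measured when the row begins, along the tool's axes as they then stand; what a row does not reach is not made up. A row lasts 1/10 s, in which the tool goes at most 50 mm and 8.59 degrees, less where a joint would pass 70% of its speed; a pose out of reach is approached as far as the arm can. A call is refused whole if a number of a shift passes 1 or a number of a turn 1, either way. A call with a gripper value outside its range is refused whole. The fingers move at their own pace and stop on an object; FORCE is the grip in N (left out, the last holds). Time passes only in rows, so rows that do not move let the fingers close, or fill a call up. It gives the time, the measured TCP pose, the force and the opening at its end, in the units of the state.
- r.observe(): the state, without advancing time (a new reading comes with each control period).
- r.grab_frame(name): name is "scene" or "top"; returns the picture (480x640x3 uint8, red, green, blue); there is no depth.
- r.camera_params(name): a dict with "fx", "fy", "cx", "cy" (pixels), "R" (3x3) and "t" (3): a world point X has camera coordinates R X + t. Camera axes: x right, y down, z forward; pixel columns grow to the right and rows downward; lengths in mm; the calibration is good to about 2 mm. A picture is of the moment at which its call begins. camera_params takes no time and is no camera call.
- r.finish_job(): hands the job in, once; it reports no verdict.
The state is a dict: "t": time; "q": joint angles; "joint_velocities": joint speeds; "effort": joint torques, N m; "eef_pos": TCP position; "eef_rot": TCP orientation; "force": force on the tool from outside, world axes, zero at the start; "torque": the same for the moment, N m; "finger_gap": opening from 0.0 (shut) to 1.0 (fully open).
Only numpy, scipy, OpenCV 4.12 (cv2) and the standard library are available. Lean on these libraries where they do the work, as an engineer would, in place of code of your own. Each camera call takes 0.05 s, during which the arm holds its last target.

### The job

Free the carriage of the small blue slide stand: pull up its spring plunger by the black T-knob, twist the knob clockwise until it comes up lightly against its stop, and let it down into the rest notch there, so that the plunger stays retracted by itself with nobody holding it. Then, by the red post, slide the carriage gently all the way up against the orange end stop. Keep the glass cell upright in its nest, never force the plunger's pin, lift, tip or shove the stand or press hard on the stop, and leave everything else on the bench where it is.

Things in the scene. Friction and masses are not known exactly. Their poses are not given: they have to be found in the camera images.
- stand: the slide stand, loose on the bench, about 3.6 kg in all: pull or push with more than about 15 N and it lifts or slides. Blue base 130 (x) x 340 (y) x 16 high. Origin on its underside, 25 mm off the base's middle: the base reaches from y = -145 to +195. Its y axis is the carriage's way of travel, from the plunger towards the end stop; z up. At y = -100 a blue bridge (90 x 50) carries the plunger
- collar (a point): centre, on the bridge top 52 mm above the bench, of the steel notched ring (37 dia) round the plunger. For each end of the plunger's cross pin, clockwise from above: wide deep slot (locked); a narrow land, passed only if lifted 10 mm or more; the rest notch (brass floor), where the pin rests lifted 7 mm; and right behind the notch a wall 20 tall that stops the turn. Axes as the stand's
- plunger (a joint): lift of the spring plunger, m: 0 down (its nose, 8 dia, sits 5.5 mm deep in a hole in the carriage's tongue and locks it, 1 mm of play), about 0.007 when parked in the rest notch, 0.0145 hard upper stop. The spring pulls it down with 7 N at 0 and 3 N more per 10 mm, plus 1 N of weight and some drag
- knob (a joint): angle of the T-knob, rad, clockwise from above is positive: 0 locked (bar along the stand's y axis). It turns freely only while the plunger is lifted over 10 mm. The ring is clamped at another turn each time, so the middle of the rest notch lies anywhere from 0.70 to 1.39; the pin has 0.05 rad of play in it either way, and the wall stops it 0.05 rad past the middle
- cross_pin: the plunger's steel cross pin, 5 dia x 36 long, along the bar and turning with it; origin on the axis 3 mm below its centre line, z up. A twist of 0.1 N m against the wall loads it with about 7 N; more than 35 N in all would bend it
- knob_grip (a point): middle of the T-knob's bar, on the plunger's axis, 92 mm above the bench when down. Bar 12 wide x 46 long x 24 tall, black with a white line along its top; at angle 0 the long side is along the stand's y. The point turns and rises with the knob (its y axis runs along the bar). Under the bar a stem of 11 dia; the bar's underside is 28 mm above the bridge, 7 mm above the collar's wall
- carriage: aluminium carriage with a tongue under the bridge; plate 100 (x) x 120 (y), top 32 above the bench, origin under the plate's middle at bench level, axes as the stand's. It slides along the stand's +y only (1.5 N of friction, a little drag); it starts locked by the plunger, 45 to 70 mm short of the stop
- post_top (a point): centre of the top of the red push post on the carriage: 14 dia, upright, 68 tall, top 100 mm above the bench. The cell stands 66 mm from it towards +y of the stand (gap of 32 mm)
- carriage_face (a point): middle of the carriage's leading (+y) edge, 26 mm above the bench; axes as the stand's
- stop_face (a point): middle of the end stop's face, which the leading edge meets, 26 mm above the bench; orange block 90 x 16 x 16; axes as the stand's. Clamped at a different place along y each time
- stop: the orange end stop clamped to the stand (same part as stop_face); origin on the bench plane below its face
- nest (a point): middle of the carriage's nest floor for the cell, 32 mm above the bench, ringed by six white pegs 12 tall; axes as the stand's
- cell: glass measuring cell with a white cap, 56 dia x 80 tall (three small stubs on top, to 90), standing loose in the nest; origin at the centre of its underside, z up
- amber_bottle: brown glass bottle, 72 dia x 150 tall (mm), a bystander; origin at the centre of its underside
- beaker: empty glass beaker, 66 dia x 80 tall (mm), a bystander; origin at the centre of its underside
- spare_cell: spare cell with a blue cap, 56 dia x 80 tall (mm), a bystander; origin at the centre of its underside
- meter: pale handheld meter, 85 x 170 x 34, lying flat (mm), a bystander; origin at the centre of its underside
- spare_stop: spare orange stop block, 90 x 16 x 16 (mm), a bystander; origin at the centre of its underside
- screwdriver: screwdriver lying flat, about 200 mm, a bystander; leave it
- jar: small jar, 52 dia x 60 tall (mm), a bystander; origin at the centre of its underside

How it is judged (in metres and radians):
On the way, in this order (a step that is already met when the one before it is completed fails the run):
1. the plunger is parked in the rest notch (lift 5.5 to 8.5 mm, knob turned over 0.6 rad) with the fingers off the stand (value of joint plunger between 0.0055 and 0.0085 m and value of joint knob above 0.6 rad and contact force between the fingers and stand below 0.1 N), for 0.3 s.
2. the carriage is against the end stop (gap under 2 mm) with the plunger still parked (value of joint plunger between 0.0055 and 0.0085 m and value of joint knob above 0.6 rad and y of carriage_face in the frame of stop_face above -0.002 m), for 0.2 s.
At the end, for the whole second after the job is handed in: The plunger stays parked by itself in its rest notch (lift 5.5 to 8.5 mm, knob turned over 0.6 rad), the carriage's leading edge is within 2 mm of the end stop's face, and the cell stands at rest and upright (within 0.1 rad) in its nest (within 8 mm of its centre, not raised 5 mm); nothing is held (all of step 2 and contact force between the fingers and stand below 0.1 N and horizontal distance between cell and nest below 0.008 m and angle between cell's own z axis and vertical below 0.1 rad and z of cell in the frame of nest below 0.005 m and linear speed of cell below 0.02 m/s); the robot touches nothing.
It fails at once if the stand is shoved or lifted by more than 8 mm or tipped by more than 0.02 rad (distance of stand from where it was at the start of the episode above 0.008 m or angle between stand's own z axis and vertical above 0.02 rad).
It fails at once if the cross pin is forced with more than 35 N (contact force between cross_pin and anything else above 35 N).
It fails at once if the cell tips over 0.25 rad (angle between cell's own z axis and vertical above 0.25 rad).
It fails at once if the carriage is pressed on the stop with more than 25 N (contact force between carriage and stop above 25 N).
It fails at once if a bystander is moved more than 30 mm (distance of any of amber_bottle, beaker, spare_cell, meter, spare_stop, screwdriver, jar from where it was at the start of the episode above 0.03 m).
It also fails if it takes over 72 s, if anything falls off the work surface, if the arm or the gripper's body presses on something with over 40 N, if the wrist force passes 120 N, or if a joint passes its speed limit or range.

## Working session

There is one attempt and no reset: what is moved stays moved. The work goes in short steps, Python scripts to look and compute and a shell command to move; the robot and the scene stay as the last step left them, time stands still between calls to the robot, and variables do not carry over. Pictures are saved under pics/ and viewed, and the job is handed in when it is done.

```bash
ls; mkdir -p pics; python3 - <<'E'
from plant import r
import cv2
print(r.observe())
for n in("scene","top"):
    im=r.grab_frame(n); cv2.imwrite(f"pics/{n}0.png",im[:,:,::-1]); print(n,r.camera_params(n))
E
```

```text
pics
{'t': 0.0, 'q': array([-4.71182850e+01,  1.46506898e+01,  6.12906905e+00, -2.86962970e-02,
       -8.15845424e+01, -1.63082532e+01]), 'joint_velocities': array([ 0.03674994, -0.01135992,  0.01503396,  0.00748472,  0.00733475,
       -0.02122561]), 'effort': array([ 8.62366051e-05, -3.86633813e+01,  2.37940496e+01,  5.36494777e+00,
       -6.16004661e-03,  3.29976686e-06]), 'eef_pos': array([ 245.87609152, -491.39622059,  230.40244811]), 'eef_rot': array([ 91.34204393,  89.89010811, 117.91127979]), 'force': array([ 0.59077   ,  0.87639243, -0.0377699 ]), 'torque': array([-0.03479581,  0.02861435, -0.04821577]), 'finger_gap': 0.9976191791679072}
scene {'fx': 454.2798434497321, 'fy': 454.2798434497321, 'cx': 321.3904804079758, 'cy': 238.56769413684697, 'R': array([[-0.32976061,  0.94405961, -0.00306375],
       [ 0.55128782,  0.18992867, -0.81240928],
       [-0.7663809 , -0.26958958, -0.58307956]]), 't': array([ 194.73963012, -265.56660436, 1523.63528995])}
top {'fx': 580.7891775171779, 'fy': 580.7891775171779, 'cx': 310.52382002600103, 'cy': 241.28148876579968, 'R': array([[ 0.02934642, -0.99952101,  0.00982584],
       [-0.98313554, -0.03063772, -0.18029376],
       [ 0.18050845, -0.00436915, -0.98356373]]), 't': array([ -12.70424905,  630.81882705, 1366.06864368])}
```

View pics/scene0.png

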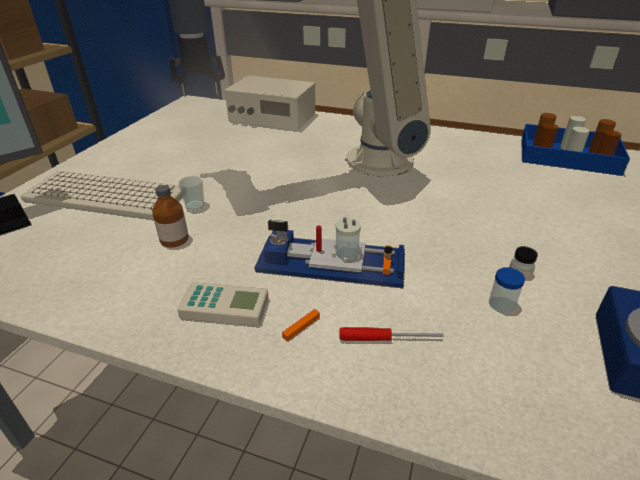

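View pics/top0.png

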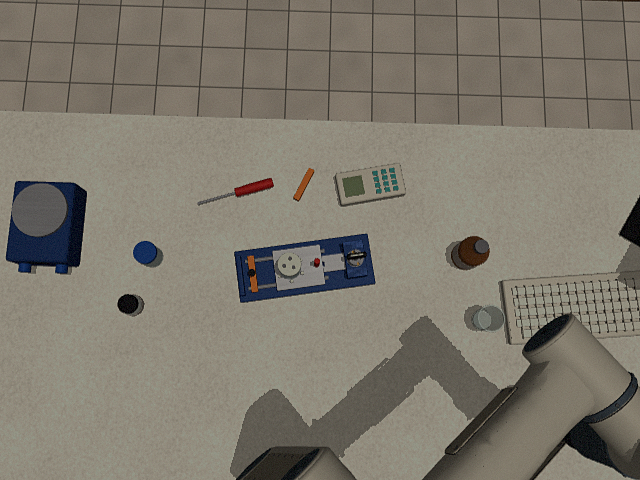

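The top view shows the stand in mid-picture: knob near (355,258), post near (317,262), stop near (252,273). I'll enlarge it.

```bash
python3 - <<'E'
import cv2
a=cv2.imread("pics/top0.png")[225:310,225:385]; cv2.imwrite("pics/topc.png",cv2.resize(a,None,fx=5,fy=5,interpolation=cv2.INTER_CUBIC))
a=cv2.imread("pics/scene0.png")[205:295,250:412]; cv2.imwrite("pics/scenec.png",cv2.resize(a,None,fx=4.9,fy=4.9,interpolation=cv2.INTER_CUBIC))
E
```

```text
(no output)
```

View pics/topc.png

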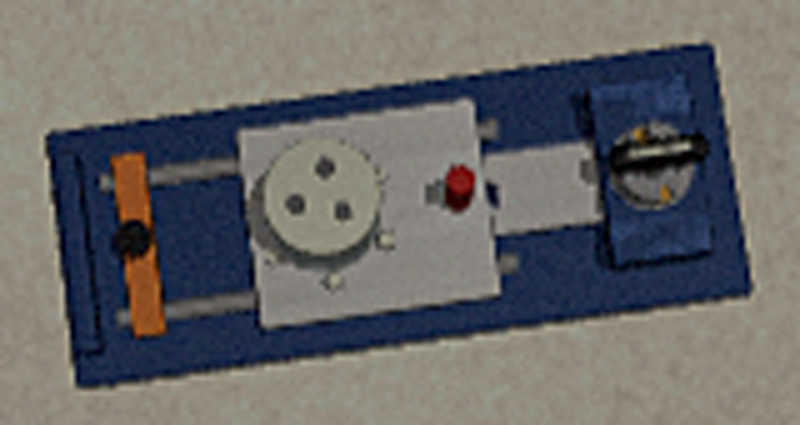

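View pics/scenec.png

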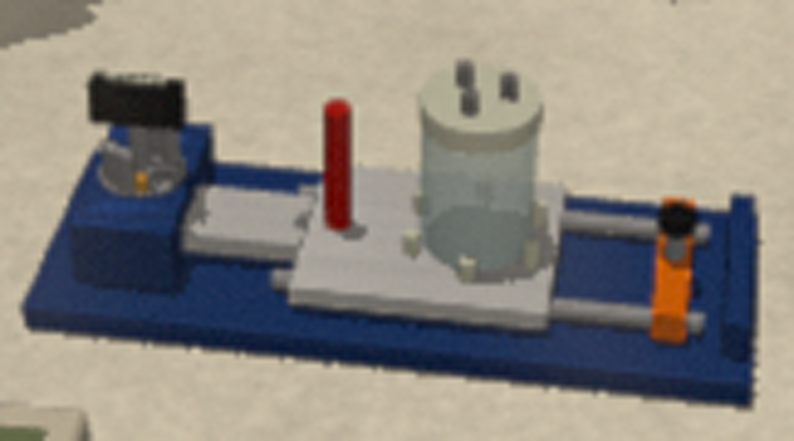

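```bash
cat > h.py <<'E'
from plant import r
import numpy as np
from scipy.optimize import least_squares
def proj(n,X):
    c=r.camera_params(n);p=np.asarray(X)@np.array(c['R']).T+c['t']
    return np.c_[c['fx']*p[:,0]/p[:,2]+c['cx'],c['fy']*p[:,1]/p[:,2]+c['cy']]
def back(n,uv,z):
    c=r.camera_params(n);R=np.array(c['R']);o=-R.T@c['t']
    d=R.T@np.array([(uv[0]-c['cx'])/c['fx'],(uv[1]-c['cy'])/c['fy'],1]);return o+d*(z-o[2])/d[2]
def T(p,P):
    P=np.asarray(P,float);c,s=np.cos(p[2]),np.sin(p[2])
    return np.c_[p[0]+c*P[:,0]-s*P[:,1],p[1]+s*P[:,0]+c*P[:,1],P[:,2]]
E
python3 - <<'E'
from h import *
t=lambda u,v:(225+u/5,225+v/5)
s=lambda u,v:(250+u/4.9,205+v/4.9)
# local pts
L=[(65,195,16),(65,-145,16),(-65,-145,16),(-65,195,16)]
M=[t(47,132),t(712,43),t(750,295),t(78,386)]
Ls=[(65,195,16),(65,-145,16)]; Ms=[s(752,380),s(25,305)]
# scene: near edge = larger world x = stand +x
f=lambda p:np.r_[(proj('top',T(p,L))-M).ravel(),(proj('scene',T(p,Ls))-Ms).ravel()]
o=least_squares(f,[400,0,0.1]);print(o.x,np.degrees(o.x[2]),f(o.x).round(1))
p=o.x;np.save('p.npy',p)
print('collar pred top',(proj('top',T(p,[(0,-100,52),(0,-100,92),(0,-100,104)]))-225)*5, 'scene',(proj('scene',T(p,[(0,-100,52),(0,-100,104)]))-[250,205])*4.9)
print('knob world',T(p,[(0,-100,92)]))
c,sn=np.cos(p[2]),np.sin(p[2])
def loc(w): d=w[:2]-p[:2];return np.array([c*d[0]+sn*d[1],-sn*d[0]+c*d[1]])
print('post top',loc(back('top',t(461,174),100)),back('top',t(461,174),100), loc(back('scene',s(337,105),100)))
for u,v in((641,133),(667,193)): 
    for z in(55,59,62): print('brass',z,loc(back('top',t(u,v),z))+[0,100])
print('brass scene',loc(back('scene',s(142,180),58))+[0,100])
for uv in ((614,162),(706,147)): print('bar',loc(back('top',t(*uv),104))+[0,100])
# stop face & carriage edge
for uv in ((148,154),(165,334)): print('stop',loc(back('top',t(*uv),34)))
for uv in ((240,130),(262,327)): print('carr',loc(back('top',t(*uv),32)))
E
```

```text
[ 5.76386305e+02 -5.08886424e+00  1.66991368e-01] 9.567900587146932 [-0.5 -0.5  0.  -0.7  0.5 -0.4 -0.8  0.   0.6 -0.9 -0.9 -1.8]
collar pred top [[649.85752577 166.36352337]
 [657.00447094 153.63816724]
 [659.22852379 149.6781726 ]] scene [[143.51843258 163.2526682 ]
 [137.1415465   72.48973433]]
knob world [[ 593.00793738 -103.69779553   92.        ]]
post top [ 1.79739593 -5.79660636] [579.12218833 -10.50607927 100.        ] [ 5.50964625 -4.57607906]
brass 55 [16.50696708  2.1307901 ]
brass 59 [15.89897982  2.55562479]
brass 62 [15.44298937  2.87425081]
brass 55 [-14.55145078  -5.98885188]
brass 59 [-15.07085619  -5.54085912]
brass 62 [-15.46041024  -5.20486456]
brass scene [21.34932687  4.9392754 ]
bar [-2.92043137 22.04943547]
bar [ -1.73359273 -22.10145504]
stop [ 42.42920731 143.76385689]
stop [-47.34829536 146.23202428]
carr [48.55570183 97.16337452]
carr [-50.21037812  98.78856456]
```

```bash
cat >> h.py <<'E'
from scipy.spatial.transform import Rotation as Ro
def plan(tgt,jaw):
    """tgt world xyz mm, jaw world angle deg (tool down): total shift in tool axes (units of 30mm) and turn (units of 8deg)"""
    s=r.observe();R=Ro.from_euler('xyz',s['eef_rot'],degrees=True);M=R.as_matrix()
    a=np.radians(jaw);best=None
    for k in(0,np.pi):
        y=np.array([np.cos(a+k),np.sin(a+k),0]);x=np.array([0,0,-1.]);D=np.c_[x,y,np.cross(x,y)]
        rv=(R.inv()*Ro.from_matrix(D)).as_rotvec(degrees=True)
        if best is None or np.linalg.norm(rv)<np.linalg.norm(best):best=rv
    print('t',round(s['t'],2),'pos',s['eef_pos'].round(1),'jawang',np.degrees(np.arctan2(M[1,1],M[0,1])).round(1),'tilt',M[:,0].round(3),'F',s['force'].round(1),'T',s['torque'].round(2),'gap',round(s['finger_gap'],3),'q6',s['q'][5].round(1))
    print('shift(30mm)',(M.T@(np.array(tgt)-s['eef_pos'])/30).round(3),'turn(8deg)',(best/8).round(3))
E
python3 - <<'E'
from h import *
plan([592.5,-103,160],9.6)
for n,uv,z in(('bottle',(481,246),150),('beaker',(484,318),80),('meter',(370,185),34)):print(n,back('top',uv,z))
E
```

```text
t 0.1 pos [ 245.9 -491.5  230.5] jawang 116.6 tilt [-0.001  0.001 -1.   ] F [-0.  -0.  -0.1] T [ 0.    0.06 -0.01] gap 1.001 q6 -16.3
shift(30mm) [ 2.36   6.411 16.125] turn(8deg) [-9.129e+00  7.000e-03 -1.000e-02]
bottle [ 615.10113735 -384.11661812  150.        ]
beaker [ 455.43722148 -408.3658504    80.        ]
meter [ 785.16528622 -140.44113526   34.        ]
```

```bash
python3 -m handwheel '[{"ty":0.38,"tz":0.95,"grip":1},{"ty":0.38,"tz":0.95,"grip":1},{"ty":0.38,"tz":0.95,"grip":1},{"ty":0.38,"tz":0.95,"grip":1},{"ty":0.38,"tz":0.95,"grip":1},{"ty":0.38,"tz":0.95,"grip":1},{"ty":0.38,"tz":0.95,"grip":1},{"ty":0.38,"tz":0.95,"grip":1},{"ty":0.38,"tz":0.95,"grip":1},{"ty":0.38,"tz":0.95,"grip":1}]' 40; python3 -c "
from h import *
plan([592.5,-103,160],9.6)"
```

```text
t 0.1 pos [ 245.9 -491.5  230.5] jawang 116.6 tilt [-0.001  0.001 -1.   ] F [-0.  -0.  -0.1] T [ 0.    0.06 -0.01] gap 1.001 q6 -16.3
shift(30mm) [ 2.36   6.411 16.125] turn(8deg) [-9.129e+00  7.000e-03 -1.000e-02]invalid input at $[0]: expected keys tx, ty, tz, ax, ay, az, grip
```

All keys are required.

```bash
python3 -m handwheel '[{"tx":0,"ty":0.38,"tz":0.95,"ax":0,"ay":0,"az":0,"grip":1},{"tx":0,"ty":0.38,"tz":0.95,"ax":0,"ay":0,"az":0,"grip":1},{"tx":0,"ty":0.38,"tz":0.95,"ax":0,"ay":0,"az":0,"grip":1},{"tx":0,"ty":0.38,"tz":0.95,"ax":0,"ay":0,"az":0,"grip":1},{"tx":0,"ty":0.38,"tz":0.95,"ax":0,"ay":0,"az":0,"grip":1},{"tx":0,"ty":0.38,"tz":0.95,"ax":0,"ay":0,"az":0,"grip":1},{"tx":0,"ty":0.38,"tz":0.95,"ax":0,"ay":0,"az":0,"grip":1},{"tx":0,"ty":0.38,"tz":0.95,"ax":0,"ay":0,"az":0,"grip":1},{"tx":0,"ty":0.38,"tz":0.95,"ax":0,"ay":0,"az":0,"grip":1},{"tx":0,"ty":0.38,"tz":0.95,"ax":0,"ay":0,"az":0,"grip":1}]' 40; python3 -c "
from h import *
plan([592.5,-103,160],9.6)"
```

```text
t: 1.1
eef_pos: [453.2, -253.9, 225.4]
eef_rot: [111.0, 89.3, 137.2]
force: [0.6, 0.0, -0.2]
finger_gap: 0.997
t 1.1 pos [ 453.2 -253.9  225.4] jawang 116.2 tilt [-0.009  0.009 -1.   ] F [ 0.6  0.  -0.2] T [-0.05 -0.09  0.  ] gap 0.997 q6 -51.5
shift(30mm) [2.182 2.442 6.394] turn(8deg) [-9.179  0.026 -0.093]
```

```bash
python3 -m handwheel '[{"tx":0.2,"ty":0.34,"tz":0.9,"ax":0,"ay":0,"az":0,"grip":1},{"tx":0.3,"ty":0.34,"tz":0.9,"ax":0,"ay":0,"az":0,"grip":1},{"tx":0.3,"ty":0.34,"tz":0.9,"ax":0,"ay":0,"az":0,"grip":1},{"tx":0.3,"ty":0.34,"tz":0.9,"ax":0,"ay":0,"az":0,"grip":1},{"tx":0.3,"ty":0.34,"tz":0.9,"ax":0,"ay":0,"az":0,"grip":1},{"tx":0.3,"ty":0.34,"tz":0.9,"ax":0,"ay":0,"az":0,"grip":1},{"tx":0.2,"ty":0.34,"tz":0.9,"ax":0,"ay":0,"az":0,"grip":1},{"tx":0,"ty":0,"tz":0,"ax":-1,"ay":0,"az":0,"grip":1},{"tx":0,"ty":0,"tz":0,"ax":-1,"ay":0,"az":0,"grip":1},{"tx":0,"ty":0,"tz":0,"ax":-1,"ay":0,"az":0,"grip":1}]' 40; python3 -m handwheel '[{"tx":0,"ty":0,"tz":0,"ax":-1,"ay":0,"az":0,"grip":1},{"tx":0,"ty":0,"tz":0,"ax":-1,"ay":0,"az":0,"grip":1},{"tx":0,"ty":0,"tz":0,"ax":-1,"ay":0,"az":0,"grip":1},{"tx":0,"ty":0,"tz":0,"ax":-1,"ay":0,"az":0,"grip":1},{"tx":0,"ty":0,"tz":0,"ax":-1,"ay":0,"az":0,"grip":1},{"tx":0,"ty":0,"tz":0,"ax":-1,"ay":0,"az":0,"grip":1},{"tx":0,"ty":0,"tz":0,"ax":0,"ay":0,"az":0,"grip":1},{"tx":0,"ty":0,"tz":0,"ax":0,"ay":0,"az":0,"grip":1},{"tx":0,"ty":0,"tz":0,"ax":0,"ay":0,"az":0,"grip":1},{"tx":0,"ty":0,"tz":0,"ax":0,"ay":0,"az":0,"grip":1}]' 40; python3 -c "
from h import *
plan([592.5,-103,160],9.6)"
```

```text
t: 2.1
eef_pos: [595.3, -93.9, 159.5]
eef_rot: [102.3, 88.7, 153.5]
force: [0.2, -0.1, -0.2]
finger_gap: 0.999
t: 3.1
eef_pos: [592.5, -93.0, 153.9]
eef_rot: [59.4, 88.1, 160.3]
force: [0.5, 0.0, 1.2]
finger_gap: 0.999
t 3.1 pos [592.5 -93.  153.9] jawang -169.1 tilt [-0.032  0.011 -0.999] F [0.5 0.  1.2] T [-0.01 -0.07 -0.05] gap 0.999 q6 5.6
shift(30mm) [-0.207  0.07  -0.325] turn(8deg) [ 0.157  0.12  -0.209]
```

```bash
python3 -m handwheel '[{"tx":0,"ty":0,"tz":-0.1,"ax":0.06,"ay":0.05,"az":-0.1,"grip":1},{"tx":0,"ty":0,"tz":-0.1,"ax":0.06,"ay":0.05,"az":-0.1,"grip":1},{"tx":0,"ty":0.05,"tz":-0.1,"ax":0.06,"ay":0.05,"az":-0.05,"grip":1},{"tx":0,"ty":0,"tz":-0.05,"ax":0,"ay":0,"az":0,"grip":1},{"tx":0,"ty":0,"tz":0,"ax":0,"ay":0,"az":0,"grip":1},{"tx":0,"ty":0,"tz":0,"ax":0,"ay":0,"az":0,"grip":1},{"tx":0,"ty":0,"tz":0,"ax":0,"ay":0,"az":0,"grip":1},{"tx":0,"ty":0,"tz":0,"ax":0,"ay":0,"az":0,"grip":1},{"tx":0,"ty":0,"tz":0,"ax":0,"ay":0,"az":0,"grip":1},{"tx":0,"ty":0,"tz":0,"ax":0,"ay":0,"az":0,"grip":1}]' 40; python3 -c "
from h import *
import cv2
plan([592.5,-103,130],9.6)
for n in('scene','top'): cv2.imwrite(f'pics/{n}1.png',r.grab_frame(n)[:,:,::-1])
a=cv2.imread('pics/top1.png')[200:320,225:425]; cv2.imwrite('pics/topc1.png',cv2.resize(a,None,fx=4,fy=4,interpolation=cv2.INTER_CUBIC))
a=cv2.imread('pics/scene1.png')[165:285,240:400]; cv2.imwrite('pics/scenec1.png',cv2.resize(a,None,fx=4.9,fy=4.9,interpolation=cv2.INTER_CUBIC))"
```

```text
t: 4.1
eef_pos: [592.9, -104.6, 154.0]
eef_rot: [-122.3, 89.4, -23.2]
force: [0.2, -0.4, -0.6]
finger_gap: 0.997
t 4.1 pos [ 592.9 -104.6  154. ] jawang -170.9 tilt [ 0.01  -0.004 -1.   ] F [ 0.2 -0.4 -0.6] T [ 0.03  0.06 -0.01] gap 0.997 q6 4.0
shift(30mm) [0.8   0.012 0.058] turn(8deg) [-0.062 -0.042  0.066]
```

View pics/scenec1.png

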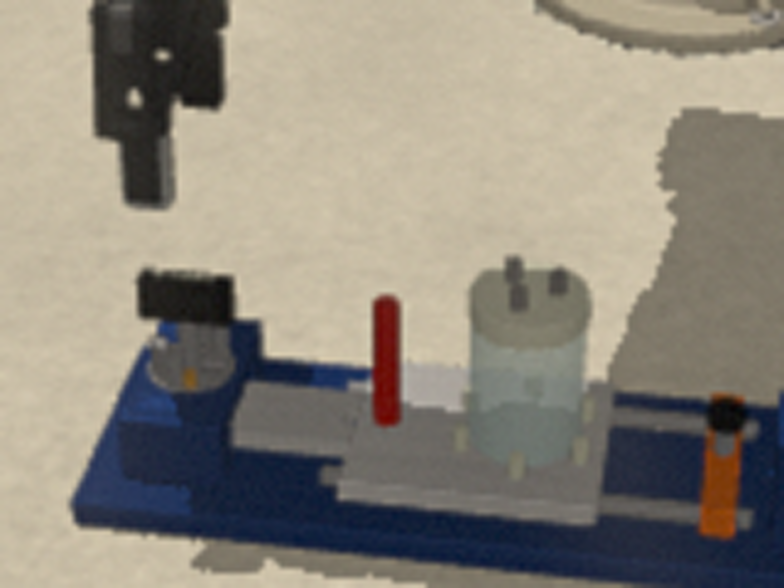

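View pics/topc1.png

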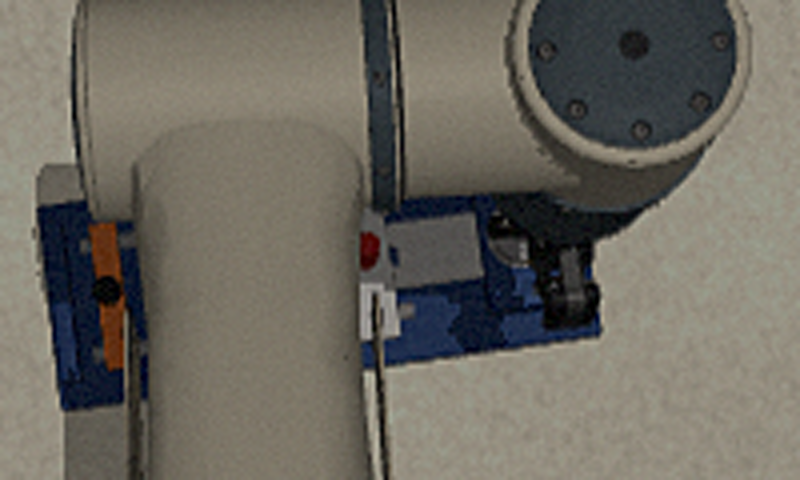

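Scene view: near finger's tip at crop (148,205), bar centre (186,272 top). Check the finger against a projection.

```bash
python3 -c "
from h import *
a=np.radians(9.1);u=np.array([np.cos(a),np.sin(a),0]);v=np.array([-u[1],u[0],0])
P=np.array([592.9,-104.6,167])
f=lambda X:(proj('scene',[X])[0]-[240,165])*4.9
for d in(43,57): print(f(P+d*u),f(P+d*u-11*v),f(P+d*u+11*v))
p=np.load('p.npy')
print(f(T(p,[(0,-123,104)])[0]),f(T(p,[(0,-77,104)])[0]),f(T(p,[(0,-100,104)])[0]),'stand corner',f(T(p,[(65,-145,16)])[0]),'post',f(T(p,[(0,-5,100)])[0]))"
```

```text
[150.75340647 200.17057203] [126.24544917 197.89473457] [175.34244774 202.45393903]
[142.08903079 217.04409017] [117.30865999 214.71346757] [166.95234968 219.38251414]
[138.2511805  264.06113074] [234.32709309 272.94563438] [186.1415465  268.48973433] stand corner [ 69.71659701 492.37639509] post [387.16083735 294.29338379]
```

```bash
python3 -m handwheel '[{"tx":0.25,"ty":0,"tz":0.03,"ax":-0.06,"ay":-0.04,"az":0.06,"grip":1},{"tx":0.25,"ty":0,"tz":0,"ax":0,"ay":0,"az":0,"grip":1},{"tx":0.25,"ty":0,"tz":0,"ax":0,"ay":0,"az":0,"grip":1},{"tx":0.25,"ty":0,"tz":0,"ax":0,"ay":0,"az":0,"grip":1},{"tx":0.25,"ty":0,"tz":0,"ax":0,"ay":0,"az":0,"grip":1},{"tx":0.25,"ty":0,"tz":0,"ax":0,"ay":0,"az":0,"grip":1},{"tx":0.2,"ty":0,"tz":0,"ax":0,"ay":0,"az":0,"grip":0.6},{"tx":0.1,"ty":0,"tz":0,"ax":0,"ay":0,"az":0,"grip":0.2},{"tx":0,"ty":0,"tz":0,"ax":0,"ay":0,"az":0,"grip":-0.2},{"tx":-0.02,"ty":0,"tz":0,"ax":0,"ay":0,"az":0,"grip":-0.3}]' 40; python3 -c "
from h import *
plan([593,-103.7,79],9.6)"
```

```text
t: 5.2
eef_pos: [591.9, -103.6, 94.2]
eef_rot: [75.9, 89.8, 175.5]
force: [0.1, 0.2, -0.3]
finger_gap: 0.353
t 5.2 pos [ 591.9 -103.6   94.2] jawang -170.4 tilt [-0.003  0.    -1.   ] F [ 0.1  0.2 -0.3] T [ 0.02 -0.01 -0.02] gap 0.353 q6 4.7
shift(30mm) [ 0.507 -0.036 -0.011] turn(8deg) [ 0.003  0.005 -0.019]
```

```bash
python3 -m handwheel '[{"tx":0.15,"ty":-0.03,"tz":0,"ax":0,"ay":0,"az":-0.02,"grip":-0.3},{"tx":0.15,"ty":0,"tz":0,"ax":0,"ay":0,"az":0,"grip":-0.3},{"tx":0.15,"ty":0,"tz":0,"ax":0,"ay":0,"az":0,"grip":-0.3},{"tx":0.03,"ty":0,"tz":0,"ax":0,"ay":0,"az":0,"grip":-0.3},{"tx":-0.02,"ty":0,"tz":0,"ax":0,"ay":0,"az":0,"grip":-0.3},{"tx":-0.02,"ty":0,"tz":0,"ax":0,"ay":0,"az":0,"grip":-0.3},{"tx":-0.02,"ty":0,"tz":0,"ax":0,"ay":0,"az":0,"grip":-0.3},{"tx":-0.02,"ty":0,"tz":0,"ax":0,"ay":0,"az":0,"grip":-0.3},{"tx":-0.02,"ty":0,"tz":0,"ax":0,"ay":0,"az":0,"grip":-0.3},{"tx":-0.02,"ty":0,"tz":0,"ax":0,"ay":0,"az":0,"grip":-0.3}]' 40; python3 -c "
from h import *
import cv2
plan([593,-103.7,79],9.6)
for n in('scene',): cv2.imwrite(f'pics/{n}2.png',r.grab_frame(n)[:,:,::-1])
a=cv2.imread('pics/scene2.png')[175:285,240:350]; cv2.imwrite('pics/scenec2.png',cv2.resize(a,None,fx=5.4,fy=5.4,interpolation=cv2.INTER_CUBIC))"
```

```text
t: 6.2
eef_pos: [593.8, -103.5, 83.9]
eef_rot: [-88.4, 89.8, 11.2]
force: [-0.4, -0.6, -0.4]
finger_gap: 0.345
t 6.2 pos [ 593.8 -103.5   83.9] jawang -170.4 tilt [ 0.003  0.001 -1.   ] F [-0.4 -0.6 -0.4] T [-0.08 -0.02  0.02] gap 0.345 q6 4.7
shift(30mm) [ 0.164  0.028 -0.003] turn(8deg) [0.004 0.001 0.023]
```

View pics/scenec2.png

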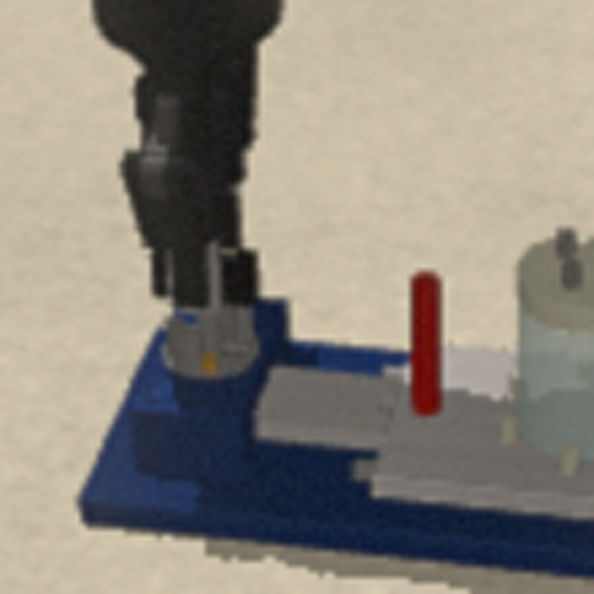

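```bash
python3 -m handwheel '[{"tx":0.08,"ty":0.02,"tz":0,"ax":0,"ay":0,"az":0.02,"grip":-0.3},{"tx":0.06,"ty":0,"tz":0,"ax":0,"ay":0,"az":0,"grip":-0.4},{"tx":0,"ty":0,"tz":0,"ax":0,"ay":0,"az":0,"grip":-0.5},{"tx":0,"ty":0,"tz":0,"ax":0,"ay":0,"az":0,"grip":-0.6},{"tx":0,"ty":0,"tz":0,"ax":0,"ay":0,"az":0,"grip":-0.65},{"tx":0,"ty":0,"tz":0,"ax":0,"ay":0,"az":0,"grip":-0.7},{"tx":0,"ty":0,"tz":0,"ax":0,"ay":0,"az":0,"grip":-0.75},{"tx":0,"ty":0,"tz":0,"ax":0,"ay":0,"az":0,"grip":-0.8},{"tx":0,"ty":0,"tz":0,"ax":0,"ay":0,"az":0,"grip":-0.9},{"tx":0,"ty":0,"tz":0,"ax":0,"ay":0,"az":0,"grip":-1}]' 40; python3 -c "
from h import *
plan([593,-103.7,79],9.6)"
```

```text
t: 7.25
eef_pos: [596.0, -103.1, 80.1]
eef_rot: [-95.7, 89.7, 4.0]
force: [2.9, 1.0, -1.8]
finger_gap: 0.136
t 7.25 pos [ 596.  -103.1   80.1] jawang -170.3 tilt [ 0.006  0.    -1.   ] F [ 2.9  1.  -1.8] T [ 0.09 -0.96  0.05] gap 0.136 q6 4.7
shift(30mm) [ 0.037  0.103 -0.004] turn(8deg) [ 0.008 -0.004  0.042]
```

```bash
python3 -m handwheel '[{"tx":0,"ty":0,"tz":0,"ax":0,"ay":0,"az":0,"grip":-1},{"tx":0,"ty":0,"tz":0,"ax":0,"ay":0,"az":0,"grip":-1},{"tx":-0.05,"ty":0,"tz":0,"ax":0,"ay":0,"az":0,"grip":-1},{"tx":-0.05,"ty":0,"tz":0,"ax":0,"ay":0,"az":0,"grip":-1},{"tx":-0.05,"ty":0,"tz":0,"ax":0,"ay":0,"az":0,"grip":-1},{"tx":-0.05,"ty":0,"tz":0,"ax":0,"ay":0,"az":0,"grip":-1},{"tx":-0.05,"ty":0,"tz":0,"ax":0,"ay":0,"az":0,"grip":-1},{"tx":-0.05,"ty":0,"tz":0,"ax":0,"ay":0,"az":0,"grip":-1},{"tx":-0.03,"ty":0,"tz":0,"ax":0,"ay":0,"az":0,"grip":-1},{"tx":-0.03,"ty":0,"tz":0,"ax":0,"ay":0,"az":0,"grip":-1}]' 60; python3 -c "
from h import *
plan([596,-103.1,92],9.6)"
```

```text
t: 8.25
eef_pos: [596.0, -103.0, 81.3]
eef_rot: [-31.1, 89.8, 68.4]
force: [7.3, -0.7, -8.0]
finger_gap: 0.126
t 8.25 pos [ 596.  -103.    81.3] jawang -170.5 tilt [ 0.001  0.003 -1.   ] F [ 7.3 -0.7 -8. ] T [-0.43 -2.05  0.03] gap 0.126 q6 4.7
shift(30mm) [-0.356  0.    -0.001] turn(8deg) [-0.012  0.018  0.011]
```

```bash
python3 -m handwheel '[{"tx":-0.07,"ty":-0.04,"tz":0,"ax":0,"ay":0,"az":0,"grip":-1},{"tx":-0.07,"ty":-0.04,"tz":0,"ax":0,"ay":0,"az":0,"grip":-1},{"tx":-0.07,"ty":-0.03,"tz":0,"ax":0,"ay":0,"az":0,"grip":-1},{"tx":-0.07,"ty":0,"tz":0,"ax":0,"ay":0,"az":0,"grip":-1},{"tx":-0.07,"ty":0,"tz":0,"ax":0,"ay":0,"az":0,"grip":-1},{"tx":-0.07,"ty":0,"tz":0,"ax":0,"ay":0,"az":0,"grip":-1},{"tx":-0.07,"ty":0,"tz":0,"ax":0,"ay":0,"az":0,"grip":-1},{"tx":-0.07,"ty":0,"tz":0,"ax":0,"ay":0,"az":0,"grip":-1},{"tx":-0.07,"ty":0,"tz":0,"ax":0,"ay":0,"az":0,"grip":-1},{"tx":-0.07,"ty":0,"tz":0,"ax":0,"ay":0,"az":0,"grip":-1}]' 60; python3 -c "
from h import *
plan([596,-103.1,92],9.6)"
```

```text
t: 9.25
eef_pos: [594.5, -102.8, 94.9]
eef_rot: [61.4, 89.2, 160.7]
force: [2.3, -2.9, -22.4]
finger_gap: 0.128
t 9.25 pos [ 594.5 -102.8   94.9] jawang -170.7 tilt [-0.014  0.005 -1.   ] F [  2.3  -2.9 -22.4] T [-1.18 -1.57 -0.  ] gap 0.128 q6 4.7
shift(30mm) [ 0.097 -0.049 -0.019] turn(8deg) [-0.034  0.05  -0.09 ]
```

```bash
python3 -m handwheel '[{"tx":0.05,"ty":0,"tz":0,"ax":0,"ay":0.02,"az":-0.04,"grip":-1},{"tx":0,"ty":0,"tz":0,"ax":0,"ay":0.02,"az":-0.04,"grip":-1},{"tx":-0.03,"ty":0,"tz":0,"ax":0,"ay":0,"az":0,"grip":-1},{"tx":-0.04,"ty":0,"tz":0,"ax":0,"ay":0,"az":0,"grip":-1},{"tx":-0.04,"ty":0,"tz":0,"ax":0,"ay":0,"az":0,"grip":-1},{"tx":-0.04,"ty":0,"tz":0,"ax":0,"ay":0,"az":0,"grip":-1},{"tx":-0.04,"ty":0,"tz":0,"ax":0,"ay":0,"az":0,"grip":-1},{"tx":-0.04,"ty":0,"tz":0,"ax":0,"ay":0,"az":0,"grip":-1},{"tx":-0.04,"ty":0,"tz":0,"ax":0,"ay":0,"az":0,"grip":-1},{"tx":-0.04,"ty":0,"tz":0,"ax":0,"ay":0,"az":0,"grip":-1}]' 60; python3 -c "
from h import *
import cv2
plan([596,-103.1,92],9.6)
for n in('scene',): cv2.imwrite(f'pics/{n}3.png',r.grab_frame(n)[:,:,::-1])
a=cv2.imread('pics/scene3.png')[175:285,240:350]; cv2.imwrite('pics/scenec3.png',cv2.resize(a,None,fx=5.4,fy=5.4,interpolation=cv2.INTER_CUBIC))"
```

```text
t: 10.25
eef_pos: [591.2, -102.4, 94.9]
eef_rot: [64.4, 89.5, 163.6]
force: [5.5, -2.7, -17.6]
finger_gap: 0.126
t 10.25 pos [ 591.2 -102.4   94.9] jawang -170.8 tilt [-0.008  0.002 -1.   ] F [  5.5  -2.7 -17.6] T [-1.25 -2.51 -0.03] gap 0.126 q6 4.3
shift(30mm) [ 0.094 -0.154 -0.05 ] turn(8deg) [-0.051  0.027 -0.056]
```

View pics/scenec3.png

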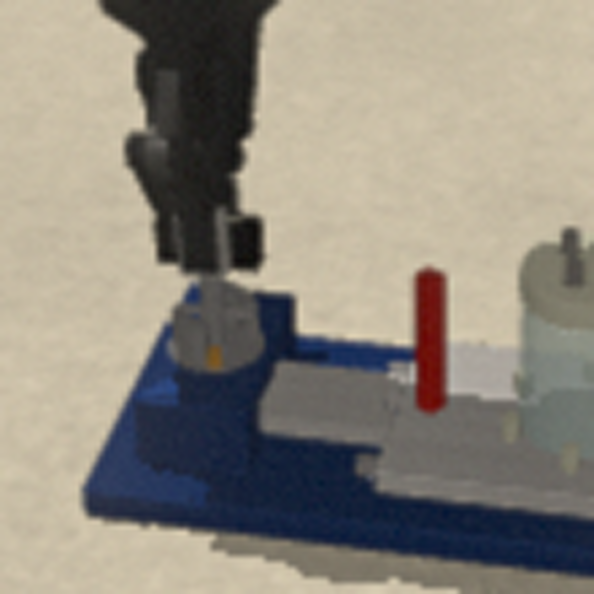

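```bash
python3 -m handwheel '[{"tx":0.02,"ty":-0.03,"tz":0,"ax":0,"ay":0,"az":-0.02,"grip":-1},{"tx":0.02,"ty":-0.03,"tz":0,"ax":0,"ay":0,"az":0,"grip":-1},{"tx":0,"ty":-0.03,"tz":0,"ax":0,"ay":0,"az":0,"grip":-1},{"tx":-0.02,"ty":-0.02,"tz":0,"ax":0,"ay":0,"az":0,"grip":-1},{"tx":-0.025,"ty":-0.02,"tz":0,"ax":0,"ay":0,"az":0,"grip":-1},{"tx":-0.025,"ty":-0.02,"tz":0,"ax":0,"ay":0,"az":0,"grip":-1},{"tx":-0.025,"ty":-0.02,"tz":0,"ax":0,"ay":0,"az":0,"grip":-1},{"tx":-0.025,"ty":-0.02,"tz":0,"ax":0,"ay":0,"az":0,"grip":-1},{"tx":-0.025,"ty":-0.02,"tz":0,"ax":0,"ay":0,"az":0,"grip":-1},{"tx":-0.025,"ty":-0.02,"tz":0,"ax":0,"ay":0,"az":0,"grip":-1}]' 60; python3 -c "
from h import *
plan([596,-103.1,92],9.6)"
```

```text
t: 11.3
eef_pos: [591.6, -102.3, 94.9]
eef_rot: [74.6, 88.8, 173.7]
force: [-0.0, -4.5, -18.1]
finger_gap: 0.125
t 11.3 pos [ 591.6 -102.3   94.9] jawang -170.9 tilt [-0.021  0.002 -1.   ] F [ -0.   -4.5 -18.1] T [-1.61 -0.64  0.07] gap 0.125 q6 4.2
shift(30mm) [ 0.092 -0.144 -0.051] turn(8deg) [-0.064  0.04  -0.145]
```

```bash
python3 -m handwheel '[{"tx":0.05,"ty":0,"tz":0,"ax":0,"ay":0,"az":-0.05,"grip":-1},{"tx":0.05,"ty":0,"tz":0,"ax":0,"ay":0,"az":-0.05,"grip":-1},{"tx":0.05,"ty":-0.01,"tz":-0.01,"ax":0,"ay":0,"az":-0.03,"grip":-1},{"tx":0,"ty":-0.01,"tz":-0.01,"ax":0,"ay":0,"az":0,"grip":-1},{"tx":-0.01,"ty":-0.01,"tz":-0.01,"ax":0,"ay":0,"az":0,"grip":-1},{"tx":-0.01,"ty":-0.01,"tz":-0.01,"ax":0,"ay":0,"az":0,"grip":-1},{"tx":-0.01,"ty":-0.01,"tz":-0.01,"ax":0,"ay":0,"az":0,"grip":-1},{"tx":-0.01,"ty":-0.01,"tz":-0.01,"ax":0,"ay":0,"az":0,"grip":-1},{"tx":-0.01,"ty":-0.01,"tz":-0.01,"ax":0,"ay":0,"az":0,"grip":-1},{"tx":-0.01,"ty":-0.01,"tz":-0.01,"ax":0,"ay":0,"az":0,"grip":-1}]' 60; python3 -c "
from h import *
plan([596,-103.1,92],9.6)"
```

```text
t: 12.3
eef_pos: [591.5, -102.6, 91.9]
eef_rot: [33.5, 89.4, 132.6]
force: [-3.7, -0.5, -11.4]
finger_gap: 0.126
t 12.3 pos [ 591.5 -102.6   91.9] jawang -170.9 tilt [-0.007  0.008 -1.   ] F [ -3.7  -0.5 -11.4] T [-0.21  1.04  0.04] gap 0.126 q6 4.6
shift(30mm) [-0.006 -0.146 -0.042] turn(8deg) [-0.063  0.066 -0.043]
```

```bash
python3 -m handwheel '[{"tx":-0.015,"ty":0,"tz":0,"ax":0.4,"ay":0,"az":0,"grip":-1},{"tx":-0.015,"ty":0,"tz":0,"ax":0.5,"ay":0,"az":0,"grip":-1},{"tx":-0.015,"ty":0,"tz":0,"ax":0.5,"ay":0,"az":0,"grip":-1},{"tx":-0.015,"ty":0,"tz":0,"ax":0.5,"ay":0,"az":0,"grip":-1},{"tx":-0.015,"ty":0,"tz":0,"ax":0.5,"ay":0,"az":0,"grip":-1},{"tx":-0.015,"ty":0,"tz":0,"ax":0.5,"ay":0,"az":0,"grip":-1},{"tx":-0.015,"ty":0,"tz":0,"ax":0.5,"ay":0,"az":0,"grip":-1},{"tx":-0.015,"ty":0,"tz":0,"ax":0.5,"ay":0,"az":0,"grip":-1},{"tx":-0.015,"ty":0,"tz":0,"ax":0.3,"ay":0,"az":0,"grip":-1},{"tx":-0.015,"ty":0,"tz":0,"ax":0,"ay":0,"az":0,"grip":-1}]' 60; python3 -c "
from h import *
plan([591.5,-102.6,92],9.6-75)"
```

```text
t: 13.3
eef_pos: [591.5, -102.5, 94.9]
eef_rot: [72.1, 89.3, 136.2]
force: [-1.6, -1.8, -16.0]
finger_gap: 0.127
t 13.3 pos [ 591.5 -102.5   94.9] jawang 154.1 tilt [-0.009  0.009 -1.   ] F [ -1.6  -1.8 -16. ] T [-0.72  0.28 -0.01] gap 0.127 q6 -30.4
shift(30mm) [ 0.095 -0.004 -0.004] turn(8deg) [ 4.937e+00 -3.000e-03 -9.200e-02]
```

```bash
python3 -m handwheel '[{"tx":0.04,"ty":0,"tz":0,"ax":0.4,"ay":0,"az":0,"grip":-1},{"tx":0.04,"ty":0,"tz":0,"ax":0.4,"ay":0,"az":-0.04,"grip":-1},{"tx":0.01,"ty":0,"tz":0,"ax":0.4,"ay":0,"az":-0.04,"grip":-1},{"tx":-0.01,"ty":0,"tz":0,"ax":0.4,"ay":0,"az":0,"grip":-1},{"tx":-0.01,"ty":0,"tz":0,"ax":0.4,"ay":0,"az":0,"grip":-1},{"tx":-0.01,"ty":0,"tz":0,"ax":0.4,"ay":0,"az":0,"grip":-1},{"tx":-0.01,"ty":0,"tz":0,"ax":0.4,"ay":0,"az":0,"grip":-1},{"tx":-0.01,"ty":0,"tz":0,"ax":0.4,"ay":0,"az":0,"grip":-1},{"tx":-0.01,"ty":0,"tz":0,"ax":0.2,"ay":0,"az":0,"grip":-1},{"tx":-0.01,"ty":0,"tz":0,"ax":0,"ay":0,"az":0,"grip":-1}]' 60; python3 -c "
from h import *
plan([591.5,-102.6,92],9.6-75)"
```

```text
t: 14.3
eef_pos: [591.4, -102.4, 94.4]
eef_rot: [56.0, 89.8, 92.6]
force: [-2.0, -1.1, -12.9]
finger_gap: 0.124
t 14.3 pos [ 591.4 -102.4   94.4] jawang 126.5 tilt [-0.     0.003 -1.   ] F [ -2.   -1.1 -12.9] T [-0.4   0.74 -0.03] gap 0.124 q6 -58.4
shift(30mm) [ 0.079 -0.009 -0.002] turn(8deg) [ 1.491  0.01  -0.019]
```

```bash
python3 -m handwheel '[{"tx":0,"ty":0,"tz":0,"ax":0.15,"ay":0,"az":0,"grip":-1},{"tx":0,"ty":0,"tz":0,"ax":0.12,"ay":0,"az":0,"grip":-1},{"tx":0,"ty":0,"tz":0,"ax":0.12,"ay":0,"az":0,"grip":-1},{"tx":-0.005,"ty":0,"tz":0,"ax":0.12,"ay":0,"az":0,"grip":-1},{"tx":-0.01,"ty":0,"tz":0,"ax":0.12,"ay":0,"az":0,"grip":-1},{"tx":-0.01,"ty":0,"tz":0,"ax":0.12,"ay":0,"az":0,"grip":-1},{"tx":-0.01,"ty":0,"tz":0,"ax":0.12,"ay":0,"az":0,"grip":-1},{"tx":-0.01,"ty":0,"tz":0,"ax":0.12,"ay":0,"az":0,"grip":-1},{"tx":-0.01,"ty":0,"tz":0,"ax":0.1,"ay":0,"az":0,"grip":-1},{"tx":-0.01,"ty":0,"tz":0,"ax":0.1,"ay":0,"az":0,"grip":-1}]' 60; python3 -c "
from h import *
plan([591.5,-102.6,92],9.6-75)"
```

```text
t: 15.3
eef_pos: [591.4, -102.3, 94.9]
eef_rot: [81.7, 89.8, 108.0]
force: [-1.2, -0.7, -16.8]
finger_gap: 0.128
t 15.3 pos [ 591.4 -102.3   94.9] jawang 116.4 tilt [-0.001  0.003 -1.   ] F [ -1.2  -0.7 -16.8] T [-0.71 -0.02 -0.03] gap 0.128 q6 -68.5
shift(30mm) [ 0.095 -0.011 -0.001] turn(8deg) [ 0.223  0.003 -0.026]
```

```bash
python3 -m handwheel '[{"tx":0.04,"ty":0,"tz":0,"ax":0.09,"ay":0,"az":0,"grip":-1},{"tx":0.03,"ty":0,"tz":0,"ax":0.09,"ay":0,"az":0,"grip":-1},{"tx":0.01,"ty":0,"tz":0,"ax":0.09,"ay":0,"az":0,"grip":-1},{"tx":0,"ty":0,"tz":0,"ax":0.09,"ay":0,"az":0,"grip":-1},{"tx":-0.005,"ty":0,"tz":0,"ax":0.08,"ay":0,"az":0,"grip":-1},{"tx":-0.005,"ty":0,"tz":0,"ax":0.08,"ay":0,"az":0,"grip":-1},{"tx":-0.005,"ty":0,"tz":0,"ax":0.08,"ay":0,"az":0,"grip":-1},{"tx":-0.005,"ty":0,"tz":0,"ax":0.08,"ay":0,"az":0,"grip":-1},{"tx":-0.005,"ty":0,"tz":0,"ax":0.08,"ay":0,"az":0,"grip":-1},{"tx":-0.005,"ty":0,"tz":0,"ax":0.08,"ay":0,"az":0,"grip":-1}]' 60; python3 -c "
from h import *
plan([591.5,-102.6,92],9.6-75)"
```

```text
t: 16.3
eef_pos: [591.4, -102.3, 94.8]
eef_rot: [72.7, 89.8, 91.7]
force: [-1.9, -0.6, -12.7]
finger_gap: 0.126
t 16.3 pos [ 591.4 -102.3   94.8] jawang 109.1 tilt [-0.     0.003 -1.   ] F [ -1.9  -0.6 -12.7] T [-0.43  0.69  0.01] gap 0.126 q6 -75.8
shift(30mm) [ 0.094 -0.01  -0.   ] turn(8deg) [-0.691  0.008 -0.021]
```

```bash
python3 -m handwheel '[{"tx":0.03,"ty":0,"tz":0,"ax":0.06,"ay":0,"az":0,"grip":-1},{"tx":0.02,"ty":0,"tz":0,"ax":0.05,"ay":0,"az":0,"grip":-1},{"tx":0,"ty":0,"tz":0,"ax":0.05,"ay":0,"az":0,"grip":-1},{"tx":0,"ty":0,"tz":0,"ax":0.05,"ay":0,"az":0,"grip":-1},{"tx":0,"ty":0,"tz":0,"ax":0.05,"ay":0,"az":0,"grip":-1},{"tx":0,"ty":0,"tz":0,"ax":0.05,"ay":0,"az":0,"grip":-1},{"tx":0,"ty":0,"tz":0,"ax":0.05,"ay":0,"az":0,"grip":-1},{"tx":-0.005,"ty":0,"tz":0,"ax":0.05,"ay":0,"az":0,"grip":-1},{"tx":-0.005,"ty":0,"tz":0,"ax":0.05,"ay":0,"az":0,"grip":-1},{"tx":-0.005,"ty":0,"tz":0,"ax":0.05,"ay":0,"az":0,"grip":-1}]' 60; python3 -c "
from h import *
plan([591.5,-102.6,92],9.6-75)"
```

```text
t: 17.3
eef_pos: [591.4, -102.3, 93.5]
eef_rot: [82.5, 89.8, 97.2]
force: [-1.6, -1.7, -13.4]
finger_gap: 0.129
t 17.3 pos [ 591.4 -102.3   93.5] jawang 104.7 tilt [-0.     0.003 -1.   ] F [ -1.6  -1.7 -13.4] T [-0.47  0.58  0.45] gap 0.129 q6 -80.2
shift(30mm) [ 0.051 -0.01  -0.   ] turn(8deg) [-1.234  0.004 -0.019]
```

```bash
python3 -m handwheel '[{"tx":0,"ty":0,"tz":0,"ax":-0.2,"ay":0,"az":0,"grip":-1},{"tx":0,"ty":0,"tz":0,"ax":-0.12,"ay":0,"az":0,"grip":-1},{"tx":0,"ty":0,"tz":0,"ax":-0.05,"ay":0,"az":0,"grip":-1},{"tx":0,"ty":0,"tz":0,"ax":0,"ay":0,"az":0,"grip":-1},{"tx":0,"ty":0,"tz":0,"ax":0,"ay":0,"az":0,"grip":-1},{"tx":0,"ty":0,"tz":0,"ax":0,"ay":0,"az":0,"grip":-1},{"tx":0,"ty":0,"tz":0,"ax":0,"ay":0,"az":0,"grip":-1},{"tx":0,"ty":0,"tz":0,"ax":0,"ay":0,"az":0,"grip":-1},{"tx":0,"ty":0,"tz":0,"ax":0,"ay":0,"az":0,"grip":-1},{"tx":0,"ty":0,"tz":0,"ax":0,"ay":0,"az":0,"grip":-1}]' 60; python3 -c "
from h import *
plan([591.5,-102.6,92],9.6-75)"
```

```text
t: 18.3
eef_pos: [591.4, -102.3, 93.5]
eef_rot: [75.7, 89.8, 93.6]
force: [-2.3, -1.5, -12.8]
finger_gap: 0.126
t 18.3 pos [ 591.4 -102.3   93.5] jawang 107.8 tilt [-0.     0.003 -1.   ] F [ -2.3  -1.5 -12.8] T [-0.47  0.69  0.04] gap 0.126 q6 -77.1
shift(30mm) [ 0.051 -0.009 -0.001] turn(8deg) [-0.846  0.007 -0.021]
```

```bash
python3 -m handwheel '[{"tx":0.03,"ty":0,"tz":0,"ax":0,"ay":0,"az":0,"grip":-1},{"tx":0.03,"ty":0,"tz":0,"ax":0,"ay":0,"az":0,"grip":-1},{"tx":0.03,"ty":0,"tz":0,"ax":0,"ay":0,"az":0,"grip":-1},{"tx":0.03,"ty":0,"tz":0,"ax":0,"ay":0,"az":0,"grip":-1},{"tx":0.03,"ty":0,"tz":0,"ax":0,"ay":0,"az":0,"grip":-1},{"tx":0.03,"ty":0,"tz":0,"ax":0,"ay":0,"az":0,"grip":-1},{"tx":0.03,"ty":0,"tz":0,"ax":0,"ay":0,"az":0,"grip":-1},{"tx":0.03,"ty":0,"tz":0,"ax":0,"ay":0,"az":0,"grip":-1},{"tx":0.03,"ty":0,"tz":0,"ax":0,"ay":0,"az":0,"grip":-1},{"tx":0.03,"ty":0,"tz":0,"ax":0,"ay":0,"az":0,"grip":-1}]' 60; python3 -c "
from h import *
plan([591.5,-102.6,87],9.6-75)"
```

```text
t: 19.3
eef_pos: [591.5, -102.4, 86.9]
eef_rot: [39.8, 89.8, 57.7]
force: [-5.6, 0.8, -2.1]
finger_gap: 0.125
t 19.3 pos [ 591.5 -102.4   86.9] jawang 107.9 tilt [ 0.001  0.002 -1.   ] F [-5.6  0.8 -2.1] T [0.44 2.46 0.  ] gap 0.125 q6 -77.1
shift(30mm) [-0.005 -0.007 -0.003] turn(8deg) [-0.839  0.016 -0.012]
```

```bash
python3 -m handwheel '[{"tx":0.03,"ty":0,"tz":0,"ax":0,"ay":0,"az":0,"grip":-1},{"tx":0.02,"ty":0,"tz":0,"ax":0,"ay":0,"az":0,"grip":-1},{"tx":0,"ty":0,"tz":0,"ax":0,"ay":0,"az":0,"grip":-0.6},{"tx":0,"ty":0,"tz":0,"ax":0,"ay":0,"az":0,"grip":-0.4},{"tx":0,"ty":0,"tz":0,"ax":0,"ay":0,"az":0,"grip":-0.3},{"tx":-0.05,"ty":0,"tz":0,"ax":0,"ay":0,"az":0,"grip":-0.3},{"tx":-0.1,"ty":0,"tz":0,"ax":0,"ay":0,"az":0,"grip":-0.3},{"tx":-0.3,"ty":0,"tz":0,"ax":0,"ay":0,"az":0,"grip":-0.3},{"tx":-0.4,"ty":0,"tz":0,"ax":0,"ay":0,"az":0,"grip":-0.3},{"tx":-0.4,"ty":0,"tz":0,"ax":0,"ay":0,"az":0,"grip":-0.3}]' 60; python3 -c "
from h import *
import cv2
plan([591.5,-102.6,140],9.6-75)
for n in('scene','top'): cv2.imwrite(f'pics/{n}4.png',r.grab_frame(n)[:,:,::-1])
a=cv2.imread('pics/scene4.png')[165:285,240:400]; cv2.imwrite('pics/scenec4.png',cv2.resize(a,None,fx=4.9,fy=4.9,interpolation=cv2.INTER_CUBIC))"
```

```text
t: 20.3
eef_pos: [600.6, -103.1, 135.8]
eef_rot: [-21.1, 88.4, -3.1]
force: [1.2, -1.2, 0.3]
finger_gap: 0.349
t 20.3 pos [ 600.6 -103.1  135.8] jawang 108.1 tilt [ 0.027 -0.001 -1.   ] F [ 1.2 -1.2  0.3] T [-0.01  0.02  0.06] gap 0.349 q6 -77.1
shift(30mm) [-0.147  0.109 -0.28 ] turn(8deg) [-0.814  0.177  0.08 ]
```

View pics/scenec4.png

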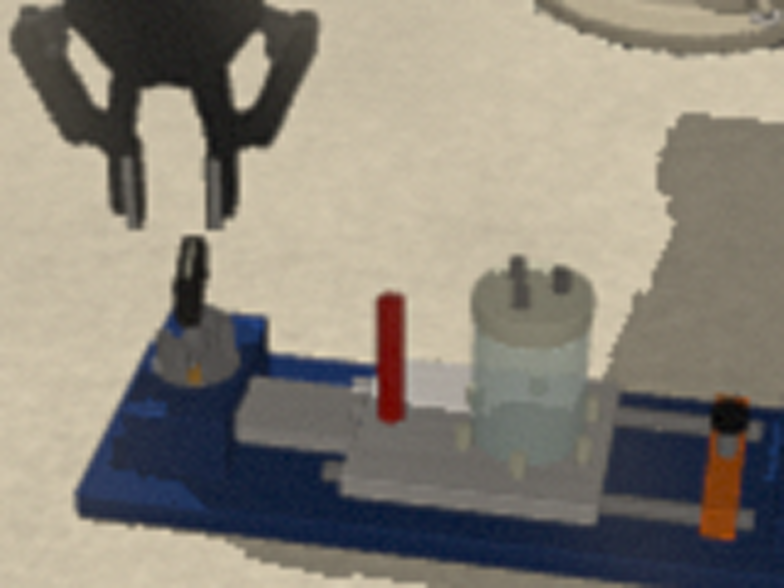

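View pics/top4.png

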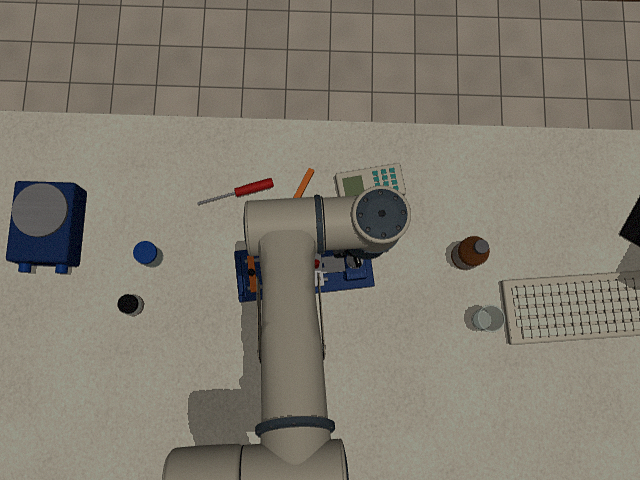

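```bash
python3 -c "
from h import *
f=lambda X:(proj('scene',[X])[0]-[240,165])*4.9
p=np.load('p.npy').copy()
# stand shift from reference points: post top (390,297) , knobs etc
o=f(T(p,[(0,-5,100)])[0]);print('post pred',o)
c=T(p,[(0,-100,0)])[0]+[-2.5,1,0]
b=np.radians(90+9.6-81.3);d=np.array([np.cos(b),np.sin(b),0]);w=np.array([-d[1],d[0],0])
for l in(0,7): print(l,'near top',f(c+23*d+[0,0,104+l]),'near bot',f(c+23*d+[0,0,80+l]),'far top',f(c-23*d+[0,0,104+l]))
"
python3 -c "
import cv2
a=cv2.imread('pics/scene4.png')[205:255,262:302]; cv2.imwrite('pics/k4.png',cv2.resize(a,None,fx=12,fy=12,interpolation=cv2.INTER_CUBIC))"
```

```text
post pred [387.16083735 294.29338379]
0 near top [185.61260923 293.63869134] near bot [188.65796324 336.54106817] far top [194.76427329 239.51073845]
7 near top [184.70856877 280.90273865] near bot [187.77828832 324.14837261] far top [193.92780205 227.01696186]
```

View pics/k4.png

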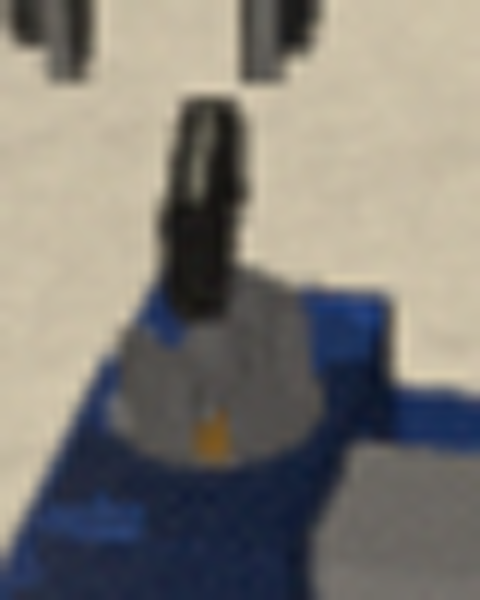

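```bash
python3 -c "
from h import *
p=np.load('p.npy')
print(back('scene',(319.6,225.9),100), back('scene',(318.8,226.6),100))
g=T(p,[(0,-39,80)])[0]+[-3,0.8,0]; print(g); plan(g+[0,0,50],99.6)"
```

```text
[579.97730658  -7.63851827 100.        ] [583.20868062  -8.40418757 100.        ]
[579.86874151 -42.74634744  80.        ]
t 20.4 pos [ 602.  -103.2  137.5] jawang 108.1 tilt [ 0.032 -0.002 -1.   ] F [ 0.2 -1.   0.8] T [0.01 0.02 0.01] gap 0.348 q6 -77.1
shift(30mm) [ 0.224  2.148 -0.081] turn(8deg) [1.063 0.216 0.066]
```

```bash
python3 -m handwheel '[{"tx":0.02,"ty":0.25,"tz":0,"ax":0.25,"ay":0.05,"az":0.02,"grip":-0.6},{"tx":0.02,"ty":0.25,"tz":0,"ax":0.25,"ay":0.05,"az":0.02,"grip":-1},{"tx":0.02,"ty":0.25,"tz":0,"ax":0.25,"ay":0.05,"az":0.02,"grip":-1},{"tx":0.02,"ty":0.25,"tz":0,"ax":0.25,"ay":0.05,"az":0,"grip":-1},{"tx":0,"ty":0.25,"tz":0,"ax":0,"ay":0,"az":0,"grip":-1},{"tx":0,"ty":0.25,"tz":0,"ax":0,"ay":0,"az":0,"grip":-1},{"tx":0,"ty":0.25,"tz":0,"ax":0,"ay":0,"az":0,"grip":-1},{"tx":0,"ty":0.25,"tz":0,"ax":0,"ay":0,"az":0,"grip":-1},{"tx":0,"ty":0.1,"tz":0,"ax":0,"ay":0,"az":0,"grip":-1},{"tx":0,"ty":0,"tz":0,"ax":0,"ay":0,"az":0,"grip":-1}]' 40; python3 -c "
from h import *
import cv2
plan([582,-42.7,80],99.6)
for n in('scene',): cv2.imwrite(f'pics/{n}5.png',r.grab_frame(n)[:,:,::-1])
a=cv2.imread('pics/scene5.png')[165:285,240:400]; cv2.imwrite('pics/scenec5.png',cv2.resize(a,None,fx=4.9,fy=4.9,interpolation=cv2.INTER_CUBIC))"
```

```text
t: 21.4
eef_pos: [587.5, -38.2, 135.3]
eef_rot: [14.4, 89.9, 24.2]
force: [-0.1, -0.0, 0.4]
finger_gap: -0.001
t 21.4 pos [587.5 -38.2 135.3] jawang 99.9 tilt [ 0.002  0.001 -1.   ] F [-0.1 -0.   0.4] T [ 0.01  0.01 -0.  ] gap -0.001 q6 -91.6
shift(30mm) [ 1.844 -0.119 -0.211] turn(8deg) [ 0.037  0.017 -0.004]
```

View pics/scenec5.png

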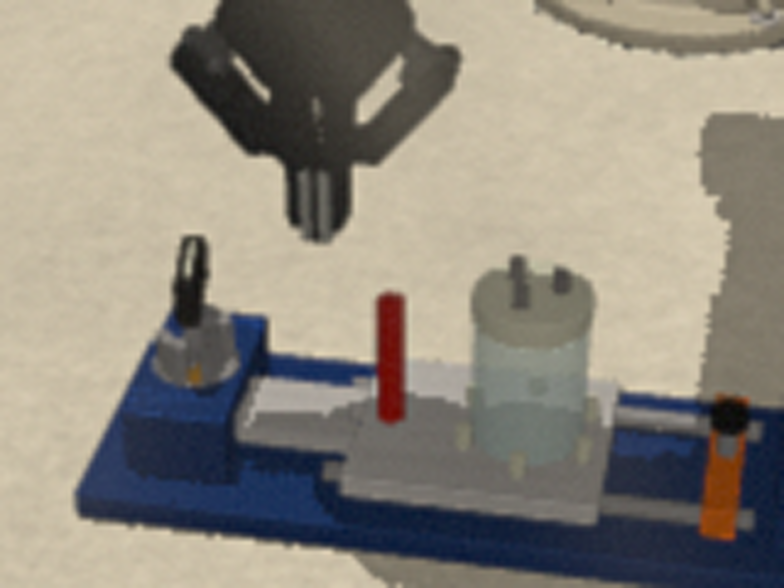

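```bash
python3 -m handwheel '[{"tx":0,"ty":-0.06,"tz":-0.07,"ax":0,"ay":0,"az":0,"grip":-1},{"tx":0.1,"ty":-0.06,"tz":-0.07,"ax":0,"ay":0,"az":0,"grip":-1},{"tx":0.25,"ty":0,"tz":-0.07,"ax":0,"ay":0,"az":0,"grip":-1},{"tx":0.25,"ty":0,"tz":0,"ax":0,"ay":0,"az":0,"grip":-1},{"tx":0.25,"ty":0,"tz":0,"ax":0,"ay":0,"az":0,"grip":-1},{"tx":0.25,"ty":0,"tz":0,"ax":0,"ay":0,"az":0,"grip":-1},{"tx":0.25,"ty":0,"tz":0,"ax":0,"ay":0,"az":0,"grip":-1},{"tx":0.25,"ty":0,"tz":0,"ax":0,"ay":0,"az":0,"grip":-1},{"tx":0.15,"ty":0,"tz":0,"ax":0,"ay":0,"az":0,"grip":-1},{"tx":0,"ty":0,"tz":0,"ax":0,"ay":0,"az":0,"grip":-1}]' 40; python3 -c "
from h import *
import cv2
plan([580,-42.7,80],99.6)
for n in('scene',): cv2.imwrite(f'pics/{n}6.png',r.grab_frame(n)[:,:,::-1])
a=cv2.imread('pics/scene6.png')[165:285,240:400]; cv2.imwrite('pics/scenec6.png',cv2.resize(a,None,fx=4.9,fy=4.9,interpolation=cv2.INTER_CUBIC))"
```

```text
t: 22.45
eef_pos: [580.6, -44.5, 76.5]
eef_rot: [119.6, 90.0, 129.4]
force: [0.4, -0.3, 0.9]
finger_gap: -0.008
t 22.45 pos [580.6 -44.5  76.5] jawang 99.8 tilt [-0.001  0.001 -1.   ] F [ 0.4 -0.3  0.9] T [ 0.02  0.08 -0.  ] gap -0.008 q6 -91.1
shift(30mm) [-0.115  0.063 -0.01 ] turn(8deg) [ 0.025 -0.003 -0.005]
```

View pics/scenec6.png

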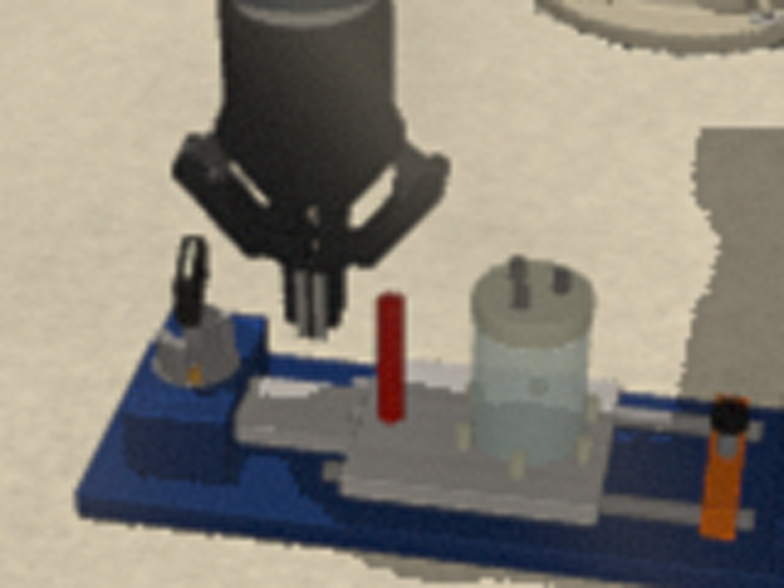

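```bash
python3 -m handwheel '[{"tx":-0.1,"ty":0.1,"tz":0,"ax":0,"ay":0,"az":0,"grip":-1},{"tx":-0.03,"ty":0.1,"tz":0,"ax":0,"ay":0,"az":0,"grip":-1},{"tx":0,"ty":0.1,"tz":0,"ax":0,"ay":0,"az":0,"grip":-1},{"tx":0,"ty":0.1,"tz":0,"ax":0,"ay":0,"az":0,"grip":-1},{"tx":0,"ty":0.07,"tz":0,"ax":0,"ay":0,"az":0,"grip":-1},{"tx":0,"ty":0.07,"tz":0,"ax":0,"ay":0,"az":0,"grip":-1},{"tx":0,"ty":0.1,"tz":0,"ax":0,"ay":0,"az":0,"grip":-1},{"tx":0,"ty":0.1,"tz":0,"ax":0,"ay":0,"az":0,"grip":-1},{"tx":0,"ty":0.1,"tz":0,"ax":0,"ay":0,"az":0,"grip":-1},{"tx":0,"ty":0.1,"tz":0,"ax":0,"ay":0,"az":0,"grip":-1}]' 40; python3 -c "
from h import *
import cv2
plan([580,-42.7,80],99.6)
for n in('scene',): cv2.imwrite(f'pics/{n}7.png',r.grab_frame(n)[:,:,::-1])
a=cv2.imread('pics/scene7.png')[165:285,240:400]; cv2.imwrite('pics/scenec7.png',cv2.resize(a,None,fx=4.9,fy=4.9,interpolation=cv2.INTER_CUBIC))"
```

```text
t: 23.5
eef_pos: [577.2, -15.3, 83.0]
eef_rot: [-19.8, 89.8, -9.9]
force: [1.0, -1.9, -0.5]
finger_gap: 0.002
t 23.5 pos [577.2 -15.3  83. ] jawang 99.8 tilt [ 0.004 -0.001 -1.   ] F [ 1.  -1.9 -0.5] T [-0.56 -0.34  0.02] gap 0.002 q6 -94.3
shift(30mm) [ 0.101 -0.917 -0.066] turn(8deg) [0.027 0.028 0.01 ]
```

View pics/scenec7.png

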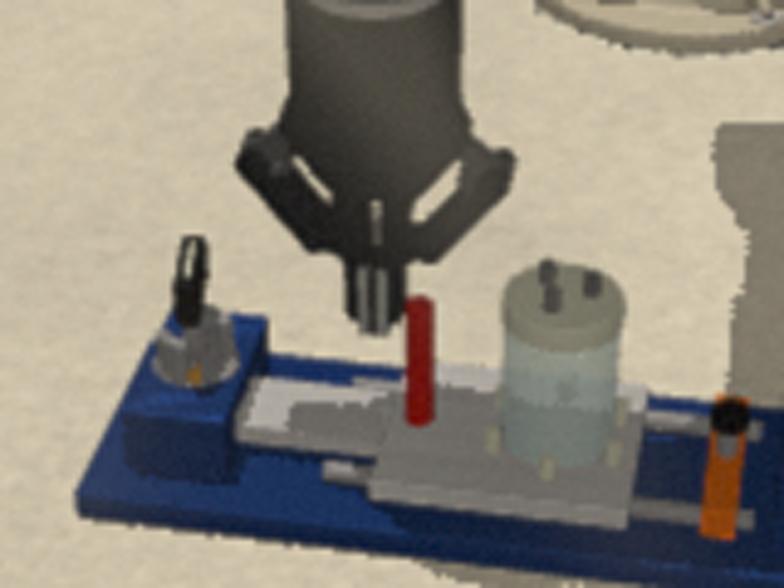

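```bash
python3 -m handwheel '[{"tx":0.05,"ty":0.08,"tz":0,"ax":0,"ay":0,"az":0,"grip":-1},{"tx":0.03,"ty":0.08,"tz":0.03,"ax":0,"ay":0,"az":0,"grip":-1},{"tx":0,"ty":0.08,"tz":0,"ax":0,"ay":0,"az":0,"grip":-1},{"tx":0,"ty":0.08,"tz":0,"ax":0,"ay":0,"az":0,"grip":-1},{"tx":0,"ty":0.08,"tz":0,"ax":0,"ay":0,"az":0,"grip":-1},{"tx":0,"ty":0.08,"tz":0,"ax":0,"ay":0,"az":0,"grip":-1},{"tx":0,"ty":0.08,"tz":0,"ax":0,"ay":0,"az":0,"grip":-1},{"tx":0,"ty":0.08,"tz":0,"ax":0,"ay":0,"az":0,"grip":-1},{"tx":0,"ty":0.06,"tz":0,"ax":0,"ay":0,"az":0,"grip":-1},{"tx":0,"ty":0.04,"tz":0,"ax":0,"ay":0,"az":0,"grip":-1}]' 40; python3 -c "
from h import *
import cv2
plan([580,-42.7,80],99.6)
for n in('scene',): cv2.imwrite(f'pics/{n}8.png',r.grab_frame(n)[:,:,::-1])
a=cv2.imread('pics/scene8.png')[165:285,240:400]; cv2.imwrite('pics/scenec8.png',cv2.resize(a,None,fx=4.9,fy=4.9,interpolation=cv2.INTER_CUBIC))"
```

```text
t: 24.55
eef_pos: [574.4, 9.1, 80.9]
eef_rot: [-16.6, 89.7, -6.8]
force: [1.7, -1.3, 0.2]
finger_gap: -0.001
t 24.55 pos [574.4   9.1  80.9] jawang 99.8 tilt [ 0.005 -0.001 -1.   ] F [ 1.7 -1.3  0.2] T [-0.46 -0.26 -0.01] gap -0.001 q6 -96.8
shift(30mm) [ 0.034 -1.734 -0.112] turn(8deg) [0.03  0.036 0.011]
```

View pics/scenec8.png

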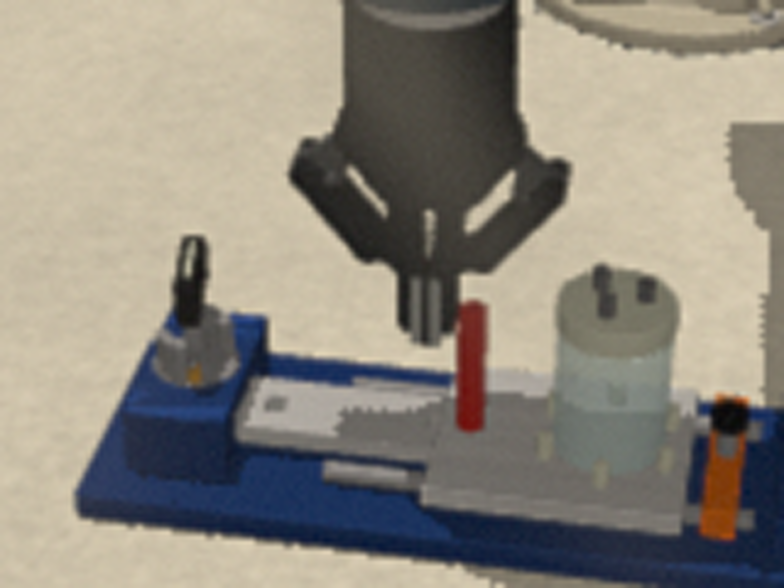

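```bash
python3 -m handwheel '[{"tx":0,"ty":0.03,"tz":0,"ax":0,"ay":0,"az":0,"grip":-1},{"tx":0,"ty":0.03,"tz":0,"ax":0,"ay":0,"az":0,"grip":-1},{"tx":0,"ty":0.03,"tz":0,"ax":0,"ay":0,"az":0,"grip":-1},{"tx":0,"ty":0.03,"tz":0,"ax":0,"ay":0,"az":0,"grip":-1},{"tx":0,"ty":0.03,"tz":0,"ax":0,"ay":0,"az":0,"grip":-1},{"tx":0,"ty":0.025,"tz":0,"ax":0,"ay":0,"az":0,"grip":-1},{"tx":0,"ty":0.02,"tz":0,"ax":0,"ay":0,"az":0,"grip":-1},{"tx":0,"ty":0.02,"tz":0,"ax":0,"ay":0,"az":0,"grip":-1},{"tx":0,"ty":0.02,"tz":0,"ax":0,"ay":0,"az":0,"grip":-1},{"tx":0,"ty":0.02,"tz":0,"ax":0,"ay":0,"az":0,"grip":-1}]' 40; python3 -c "
from h import *
plan([580,-42.7,80],99.6)"
```

```text
t: 25.6
eef_pos: [573.2, 17.3, 80.9]
eef_rot: [-15.4, 89.7, -5.5]
force: [1.3, -2.5, -1.1]
finger_gap: -0.001
t 25.6 pos [573.2  17.3  80.9] jawang 99.8 tilt [ 0.006 -0.001 -1.   ] F [ 1.3 -2.5 -1.1] T [-0.94 -0.44 -0.01] gap -0.001 q6 -97.7
shift(30mm) [ 0.034 -2.01  -0.117] turn(8deg) [0.029 0.038 0.01 ]
```

Moved 8 mm more with still only about 2 N; continue gently, then look.

```bash
python3 -m handwheel '[{"tx":0,"ty":0.02,"tz":0,"ax":0,"ay":0,"az":0,"grip":-1},{"tx":0,"ty":0.02,"tz":0,"ax":0,"ay":0,"az":0,"grip":-1},{"tx":0,"ty":0.02,"tz":0,"ax":0,"ay":0,"az":0,"grip":-1},{"tx":0,"ty":0.02,"tz":0,"ax":0,"ay":0,"az":0,"grip":-1},{"tx":0,"ty":0.02,"tz":0,"ax":0,"ay":0,"az":0,"grip":-1},{"tx":0,"ty":0.02,"tz":0,"ax":0,"ay":0,"az":0,"grip":-1},{"tx":0,"ty":0.02,"tz":0,"ax":0,"ay":0,"az":0,"grip":-1},{"tx":0,"ty":0.02,"tz":0,"ax":0,"ay":0,"az":0,"grip":-1},{"tx":0,"ty":0.02,"tz":0,"ax":0,"ay":0,"az":0,"grip":-1},{"tx":0,"ty":0.02,"tz":0,"ax":0,"ay":0,"az":0,"grip":-1}]' 40; python3 -c "
from h import *
import cv2
plan([580,-42.7,80],99.6)
for n in('scene',): cv2.imwrite(f'pics/{n}9.png',r.grab_frame(n)[:,:,::-1])
a=cv2.imread('pics/scene9.png')[165:285,240:400]; cv2.imwrite('pics/scenec9.png',cv2.resize(a,None,fx=4.9,fy=4.9,interpolation=cv2.INTER_CUBIC))"
```

```text
t: 26.6
eef_pos: [573.1, 17.3, 81.1]
eef_rot: [-70.1, 89.3, -60.3]
force: [2.8, -4.5, -1.7]
finger_gap: 0.004
t 26.6 pos [573.1  17.3  81.1] jawang 99.8 tilt [ 0.006 -0.01  -1.   ] F [ 2.8 -4.5 -1.7] T [-1.59 -0.75 -0.03] gap 0.004 q6 -98.4
shift(30mm) [ 0.058 -2.009 -0.114] turn(8deg) [0.024 0.029 0.08 ]
```

View pics/scenec9.png

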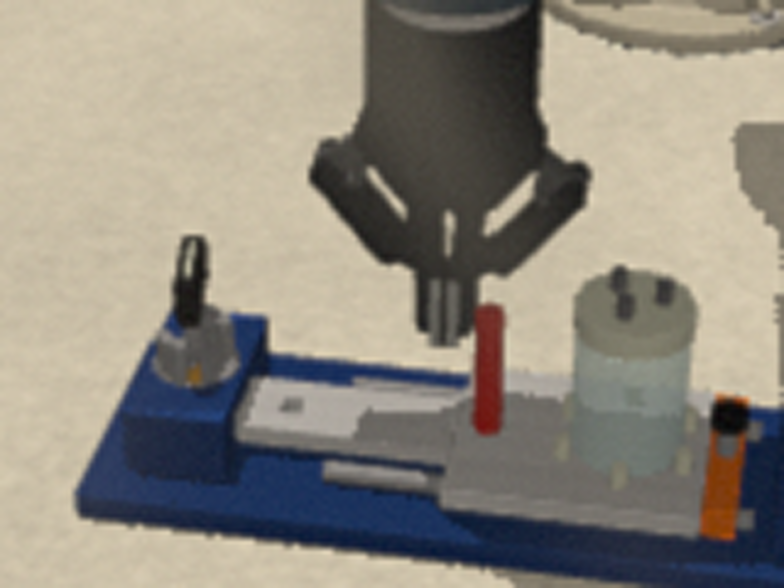

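The carriage's edge meets the orange block at (702,520): there's no gap left, motion has stopped and the force rose to about 5 N. I'll back off and rise.

```bash
python3 -m handwheel '[{"tx":0,"ty":-0.06,"tz":0,"ax":0,"ay":0,"az":0.03,"grip":-1},{"tx":0,"ty":-0.1,"tz":0,"ax":0,"ay":0,"az":0.03,"grip":-1},{"tx":0,"ty":-0.2,"tz":0,"ax":0,"ay":0,"az":0,"grip":-1},{"tx":0,"ty":-0.2,"tz":0,"ax":0,"ay":0,"az":0,"grip":-1},{"tx":-0.1,"ty":-0.1,"tz":0,"ax":0,"ay":0,"az":0,"grip":-1},{"tx":-0.4,"ty":0,"tz":0,"ax":0,"ay":0,"az":0,"grip":-1},{"tx":-0.6,"ty":0,"tz":0,"ax":0,"ay":0,"az":0,"grip":-1},{"tx":-0.6,"ty":0,"tz":0,"ax":0,"ay":0,"az":0,"grip":-1},{"tx":-0.3,"ty":0,"tz":0,"ax":0,"ay":0,"az":0,"grip":-1},{"tx":0,"ty":0,"tz":0,"ax":0,"ay":0,"az":0,"grip":-1}]' 40; python3 -c "
from h import *
import cv2
plan([580,-42.7,140],99.6)
for n in('scene',): cv2.imwrite(f'pics/{n}10.png',r.grab_frame(n)[:,:,::-1])
a=cv2.imread('pics/scene10.png')[165:285,240:400]; cv2.imwrite('pics/scenec10.png',cv2.resize(a,None,fx=4.9,fy=4.9,interpolation=cv2.INTER_CUBIC))"
```

```text
t: 27.65
eef_pos: [575.7, -2.7, 145.7]
eef_rot: [18.9, 89.8, 28.6]
force: [1.8, -0.0, 0.4]
finger_gap: 0.001
t 27.65 pos [575.7  -2.7 145.7] jawang 99.7 tilt [ 0.003  0.002 -1.   ] F [ 1.8 -0.   0.4] T [-0.02 -0.02 -0.  ] gap 0.001 q6 -95.5
shift(30mm) [ 0.188 -1.337 -0.084] turn(8deg) [ 0.017  0.026 -0.009]
```

View pics/scenec10.png

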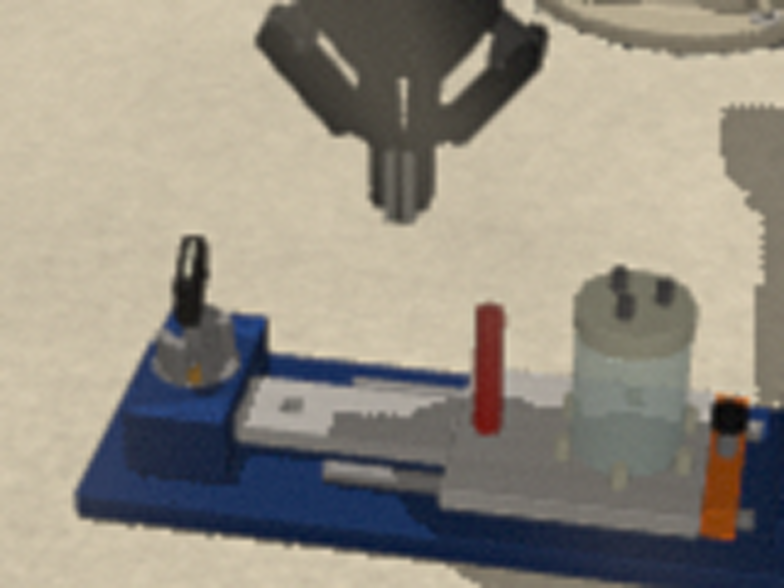

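The carriage sits on the stop at (702,520), the cell is upright in its nest, the bar is still raised and turned, and the gripper is clear.

```bash
python3 -c "
from plant import r
print(r.finish_job())"
```

```text
the job is handed in; nothing more can be done
None
```

The plunger is parked in its rest notch and the carriage is up against the orange stop. I handed the job in at about 28 s of the 72 s; no verdict came back.

**Plunger:** I lifted the knob about 12–14 mm and turned it clockwise to the wall at about 82–84°. I then backed off about 3° and let it down. It came to rest about 6.5–7 mm up and stayed there when the fingers opened. In the later pictures the bar is still turned and at the same height.

**Carriage:** I pushed it about 47 mm by the red post with the fingers shut. It stopped moving when the push rose to about 5 N, and the last picture shows no gap to the stop. The cell is upright in its nest and the gripper is clear.

**Weak points:**
- **Lift overshoot:** The first lift ran to the hard upper stop with about 22 N for a moment, and about 16–18 N at times later. Together with the sideways load from the grip, this moved the stand about 3 mm towards the robot, under the 8 mm limit. No tipping was visible.
- **Wall contact:** The twist against the wall reached 0.45 N·m when I read it. By the task's figures that is about 31 N on the pin against the 35 N limit, so it was firmer than intended. I backed off at once. I only had readings at the end of each call, so a higher peak in between can't be ruled out.
- **Bar height in the picture:** The bar's far edge sat between the heights predicted for lift 0 and lift 7. The near edges and the gripper height matched about 7 mm.

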